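# Pop open the drill-bit case

### The arm

A 7-joint arm with a two-finger parallel gripper is mounted at the origin on the work surface; the furniture and walls round the work are solid. World frame = base frame: x ahead of the robot, y to its left, z up, the work surface at z = 0. Lengths are in m, angles in rad, forces in N, time in s.
With the tool pointing down it reaches from about 0.4 to 0.875 m from the base axis. Payload 19.3 kg.
Tool frame: the origin (TCP) lies where the fingers leave the gripper's body, on its centre line; the fingertips stand bot.tip_reach ahead of it and the grasp point (between the pads) lies 54 mm ahead of it (bot.tip_reach is the distance from the TCP to the fingertips, in m); z points along the fingers, y is the line along which they close (so a half turn about z gives the same grasp; the last joint's range is limited). The gripper opens to 85 mm and grips with 20 to 120 N. Pads are 22 mm wide; open, the fingers measure 114 mm over their backs; the gripper's body (76 mm by 85 mm) begins 54 mm behind the grasp point. The pads swing forward as they close: fully open they stand 13 mm farther back than shut.
Start: joints at [-1.339, 0.521, -0.036, 1.599, 0.021, 1.021, -0.113], TCP at [0.186, 0.597, 0.304] pointing down, gripper open.
Joint ranges: [-2.91, 2.91], [-0.3, 2.13], [-1.5, 1.42], [0.17, 2.43], [-1.26, 4.41], [0.16, 1.93], [-2.52, 2.52]. Speed limits (rad/s): [1.89, 1.89, 2.39, 2.39, 3.01, 3.01, 3.01].

### API

Orientations are given as [roll, pitch, yaw] about the fixed x, y, z axes, in that order (R = Rz(yaw) Ry(pitch) Rx(roll)).
In Python, from workcell import bot gives the robot as it stands. The module is installed in compiled form; this text tells all that it offers.
- The arm moves only by the shell command python3 -m jog 'ROWS' [FORCE]. ROWS is JSON, a list that holds one entry, the list of rows, each a list of 7 numbers: the shift along the tool's x, y, z in mm, then the turn, a rotation vector about the tool's x, y, z in rad, then the opening, from 0 (shut) to 1 (fully open). In form: [[[tx, ty, tz, wx, wy, wz, fingers], ...]]. A call has 1 to 5 rows; each row shifts and turns the commanded pose from where the row before left it, along the tool's axes as they then stand; what a row does not reach is not made up. A row lasts 1/10 s, in which the tool goes at most 50 mm and 8.59 degrees, less where a joint would pass 70% of its speed; a pose out of reach is approached as far as the arm can. A call is refused whole if a number of a shift passes 50 or a number of a turn 0.15, either way. A call with a gripper value outside its range is refused whole. The fingers move at their own pace and stop on an object; FORCE is the grip in N (left out, the last holds). Time passes only in rows, so rows that do not move let the fingers close. It gives the time, the measured TCP pose, the force, the opening and the grip force at its end, in the units of the state.
- bot.observe(): the state, without advancing time (a new reading comes with each control period).
- bot.grab_frame(name): name is "side" or "top"; returns a dict with "img" (400x640x3 uint8, red, green, blue), "intrinsics" (3x3 intrinsics, pixels), "R" (3x3) and "t" (3): a world point X has camera coordinates R X + t. Camera axes: x right, y down, z forward; pixel columns grow to the right and rows downward; lengths in m; the calibration is good to about 2 mm. A picture is of the moment at which its call begins. There is no depth.
- bot.job_done(): hands the job in; it is judged then, once.
Trained networks look in a picture, given as the dict that the camera call returned (one of the last four; its "shot" number tells which), for a name from the list of things; names that differ only in an ending like _2 or _b are one class to them, and where a whole thing is asked for, a point or a joint stands for the part that bears it (a point fixed in the world has none). Each returns a list of dicts, best first, with "conf" (0 to 1); they miss things now and then, are a little off and sometimes report something else, mostly with a low value. They report only what shows in the picture. A call takes as long as a camera call.
- bot.trace(query, picture): "region" (400x640 bool, what is visible of it).
- bot.spot_point(query, picture): "xyz" ([x, y, z] in m, in world coordinates, good to about 4 mm: a listed point, or the origin of a listed thing).
The state is a dict: "clock": time; "qpos": joint angles; "qd": joint speeds; "joint_efforts": joint torques, N m; "position": TCP position; "tool_rot": TCP orientation; "force": force on the tool from outside, world axes, zero at the start; "moment": the same for the moment, N m; "grip_width": finger opening in m; "finger_force": force on a finger pad.
Only numpy, scipy, OpenCV 4.12 (cv2) and the standard library are available. Lean on these libraries where they do the work, as an engineer would, in place of code of your own. Each camera call takes 0.05 s, during which the arm holds its last target. There are 200 camera calls.

### The job

Open the drill-bit case, the one with the blue lid frame: with the fingertips press its yellow release tab down so that the sprung lid pops up, then push the lid up and over to the back until it rests fully open by itself. Only touch, press and push, gently: do not grip or lift anything or shove the case from its place. Leave the red-lidded router-bit case shut and the other things on the table where they are.

Things in the scene. Friction and masses are not known exactly. Their poses are not given: they have to be found in the camera images.
- drill_case: the case to open: black box, glazed lid in a BLUE frame, loose, about 2 kg, 119 mm deep (own x), 140 wide (own y). Origin: centre of its underside; own +x points from the tab side (front, roughly facing the robot) to the hinge side, z up. The rear 85 mm are the box (walls 45 high, shut lid up to 54), drill bits inside below 30 mm; the front 34 mm are a step 23 mm high with the yellow tab
- drill_tab (a point): press point: middle of the top of the drill case's yellow ribbed tab, 40 mm above the table, 59 mm in front of the case's centre. Tab 34 (case x) x 40 mm; it rocks about a pin 23 mm behind this point, so a flat fingertip bears on it with its rear edge: 3 to 5 N releases the lid after 3.5 to 5 mm, the soft stop comes 2 mm lower; it springs back. 21 mm behind this point rises a steel hook (top 55 mm), 32 mm behind it the lid
- drill_latch (a joint): angle of the drill case's tab: 0 at rest, 0.32 rad fully pressed; the lid is let go at about 0.21
- drill_lid (a joint): angle of the drill case's lid: 0 shut and latched; once unlatched a damped spring lifts it within 1 s to 0.94 rad, where it waits; 1.57 upright; 1.95 fully open on its stop. Let go below 1.5 it sinks back to 0.94; beyond 1.65 its own weight (100 g) carries it gently to the stop within 2 s. Pushing at the edge takes 1 to 2 N
- drill_hinge (a point): middle of the drill case lid's hinge axis: on the case, 53.5 mm behind the case's centre, 50 mm above the table
- drill_lid_edge (a point): middle of the front edge of the drill case's lid (8 mm thick, 140 wide), 80 mm from the hinge axis; it moves with the lid. On the under side a steel latch tongue, 22 mm wide, stands out 5 mm beyond it
- router_case: the other case, same make and size but with a RED lid frame and router bits inside; stays shut. Origin and axes as for the drill case; the two may stand in either order
- router_lid (a joint): angle of the red case's lid, 0 shut
- drilled_block: small pale wooden shim block with a dark drilled hole, 27 x 68 x 17 mm, lying in front of the cases; origin under its centre
- wood_glue: yellow wood-glue bottle with an orange tip, 175 mm high, standing to the left; origin under its centre
- glue_nozzle: grey glue-bottle tip with a flared foot, 34 mm across, 62 mm high, standing to the left by the glue bottle; origin under its centre

How it is judged:
By the outcome, as a careful person would: the job done as asked, in the order asked, and still so for the second after the job is handed in, with the robot touching nothing.
It also fails if it takes over 40 s, if anything falls off the work surface, if the arm or the gripper's body presses on something with over 40 N, if the wrist force passes 120 N, or if a joint passes its speed limit or range.

## Working session

There is one attempt and no reset: what is moved stays moved. The work goes in short steps, Python scripts to look and compute and a shell command to move; the robot and the scene stay as the last step left them, time stands still between calls to the robot, and variables do not carry over. Pictures are saved under pics/ and viewed, at most 10 in all, crops included, and the job is handed in when it is done.

```bash
mkdir -p pics
python3 - <<'E'
from workcell import bot
import cv2,numpy as np
o=bot.observe();print(o['position'],o['tool_rot'],o['clock'],o['force'],bot.tip_reach,o['grip_width'])
for n in('top','side'):
    f=bot.grab_frame(n);cv2.imwrite(f'pics/{n}0.png',f['img'][:,:,::-1])
    for q in('drill_case','drill_tab','drill_hinge','drill_lid_edge','router_case','drilled_block','wood_glue','glue_nozzle'):
        print(n,q,[(np.round(r['xyz'],4).tolist(),round(r['conf'],2)) for r in bot.spot_point(q,f)[:2]])
E
```

```text
[0.1857268  0.59648846 0.30333641] [-3.14044796e+00  1.03663134e-04  2.83978717e+00] 0.0 [-0.43121878 -0.13804078  0.07393046] 0.0726 0.08494697035006128
top drill_case [([0.4783, 0.0147, -0.0033], 0.66)]
top drill_tab []
top drill_hinge [([0.5275, 0.0217, 0.0462], 0.57)]
top drill_lid_edge [([0.4451, 0.0101, 0.0493], 0.77)]
top router_case [([0.4725, 0.3508, -0.0017], 0.95), ([0.5276, 0.0221, 0.0449], 0.43)]
top drilled_block [([0.3582, 0.0982, 0.0003], 0.77)]
top wood_glue [([0.5046, 0.5037, 0.0011], 0.87)]
top glue_nozzle [([0.4505, 0.4954, -0.0008], 0.42)]
side drill_case [([0.4738, 0.0162, -0.0003], 0.81), ([0.5015, 0.5044, 0.0007], 0.56)]
side drill_tab [([0.4139, 0.0049, 0.0396], 0.51)]
side drill_hinge [([0.5292, 0.0187, 0.0504], 0.62)]
side drill_lid_edge [([0.4432, 0.0149, 0.0482], 0.97)]
side router_case [([0.4703, 0.3505, 0.0017], 0.89), ([0.5013, 0.5031, 0.0005], 0.21)]
side drilled_block [([0.3524, 0.0974, -0.0004], 0.81)]
side wood_glue [([0.5004, 0.5043, 0.0], 0.82)]
side glue_nozzle [([0.4517, 0.4902, -0.0014], 0.48)]
```

View pics/top0.png

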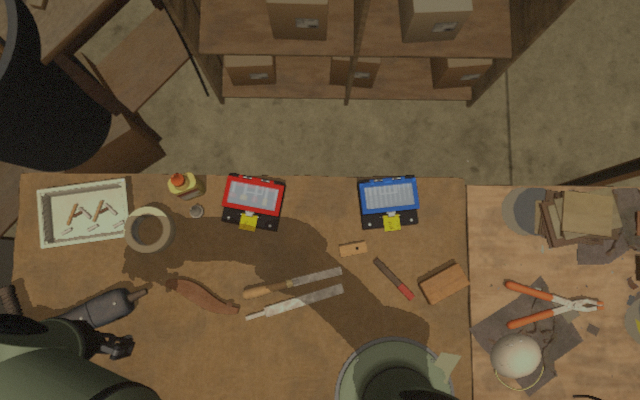

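View pics/side0.png

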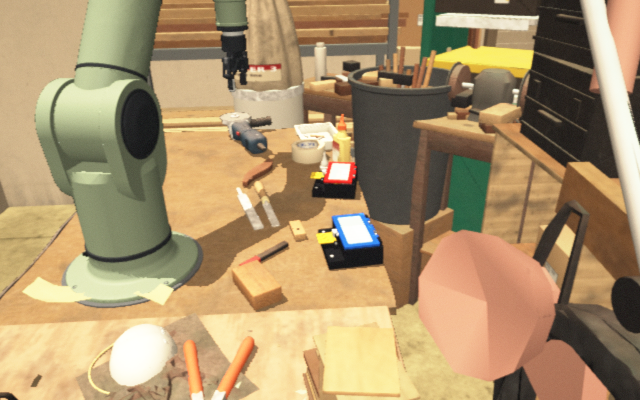

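The blue case is at about (388,205) in top, with its yellow tab at (392,223). The red case is far to its left, at (252,203). Nothing stands between the arm and the blue case. Next I refine yaw and tab from colour.

```bash
cat > h.py <<'E'
import numpy as np,cv2
def onplane(f,uv,z):
    K,R,t=(np.array(f[k]) for k in('intrinsics','R','t'))
    d=R.T@np.linalg.solve(K,[uv[0],uv[1],1.]);c=-R.T@t
    return c+d*(z-c[2])/d[2]
def proj(f,X):
    p=f['intrinsics']@(np.array(f['R'])@X+f['t']);return p[:2]/p[2]
E
python3 - <<'E'
from workcell import bot
from h import *
for n in('top','side'):
    f=bot.grab_frame(n);h=cv2.cvtColor(f['img'],cv2.COLOR_RGB2HSV)
    p=proj(f,np.array([.475,.0155,.04]));box=np.zeros(h.shape[:2],bool);u,v=p.astype(int);box[v-45:v+45,u-45:u+45]=1
    for nm,lo,hi,z in(('tab',(22,120,90),(35,255,255),.04),('lid',(105,130,60),(125,255,255),.054)):
        m=(cv2.inRange(h,lo,hi)>0)&box;ys,xs=np.nonzero(m)
        P=np.array([onplane(f,q,z)[:2] for q in zip(xs,ys)])
        r=cv2.minAreaRect((P*1000).astype(np.float32));print(n,nm,len(P),np.round(P.mean(0),4),r)
o=bot.observe();print(o['tool_rot'])
E
```

```text
top tab 260 [0.4237 0.0099] ((424.9078674316406, 9.710269927978516), (39.76353454589844, 41.41337203979492), 7.55637264251709)
top lid 711 [0.4908 0.0198] ((491.341064453125, 18.39840316772461), (83.29548645019531, 139.3488006591797), 6.84438943862915)
side tab 188 [0.4203 0.0062] ((421.6358337402344, 8.255975723266602), (40.98603439331055, 48.51091003417969), 7.081711292266846)
side lid 536 [ 0.4878 -0.0082] ((487.6130676269531, 8.993721008300781), (84.38838958740234, 149.0323944091797), 6.203716278076172)
[3.14156914e+00 1.04195145e-05 2.83970788e+00]
```

```bash
python3 -m jog '[[[-12,-50,0,0,0,-0.13,0],[0,-50,0,0,0,-0.13,0],[0,-50,0,0,0,-0.13,0],[0,0,0,0,0,0,0]]]' 20
python3 - <<'E'
from workcell import bot
o=bot.observe();print(o['qpos'],o['tool_rot'])
E
```

```text
clock: 1.4
position: [0.172, 0.4421, 0.3038]
tool_rot: [-3.138, -0.0, -3.05]
force: [-0.2, 1.3, 0.0]
grip_width: 0.0278
finger_force: 0.0
[-1.21253819  0.28706281 -0.13777007  1.97689879  0.05162546  0.88403011
  0.28453476] [-3.13826448e+00 -1.88839813e-05 -3.05024189e+00]
```

```bash
python3 -m jog '[[[-38,-30,0,0,0,-0.03,0],[-38,-30,0,0,0,0,0],[-38,-30,0,0,0,0,0],[-38,-30,0,0,0,0,0],[-38,-30,0,0,0,0,0]]]';python3 -m jog '[[[0,-45,0,0,0,0,0],[0,-45,0,0,0,0,0],[0,-45,0,0,0,0,0],[0,-45,0,0,0,0,0],[0,0,0,0,0,0,0]]]'
python3 - <<'E'
from workcell import bot
o=bot.observe();print(o['qpos'],o['tool_rot'])
E
```

```text
clock: 1.9
position: [0.3791, 0.3188, 0.3042]
tool_rot: [3.141, 0.001, -3.024]
force: [0.0, 1.2, -0.6]
grip_width: -0.0003
finger_force: 0.0
clock: 2.4
position: [0.3992, 0.1363, 0.3042]
tool_rot: [-3.14, 0.0, -3.03]
force: [-0.2, 1.2, 0.2]
grip_width: -0.0003
finger_force: 0.0
[-0.52098243  0.19696859  0.05831444  2.10478484 -0.01376993  0.84028306
  1.22762655] [-3.14048934e+00  3.30598663e-04 -3.03015829e+00]
```

```bash
python3 -m jog '[[[0,-43,0,0,0,0,0],[0,-43,0,0,0,0,0],[0,-42,20,0,0,0,0],[0,0,40,0,0,0,0],[0,0,40,0,0,0,0]]]';python3 -m jog '[[[0,0,40,0,0,0,0],[0,0,20,0,0,0,0],[0,0,0,0,0,0,0]]]'
python3 - <<'E'
from workcell import bot
from h import *
o=bot.observe();print(o['qpos'],o['tool_rot'],o['position'])
ims=[]
for n in('top','side'):
    f=bot.grab_frame(n);u,v=proj(f,np.array([.45,.015,.05])).astype(int)
    ims.append(cv2.resize(f['img'][v-50:v+50,u-60:u+60,::-1],None,fx=3.3,fy=4))
    print(n,[(r['xyz'],r['conf']) for r in bot.spot_point('drill_tab',f)[:1]])
cv2.imwrite('pics/a.png',np.hstack(ims))
E
```

```text
clock: 2.9
position: [0.4145, 0.0132, 0.2034]
tool_rot: [-3.142, 0.003, -3.026]
force: [0.8, 0.9, -0.9]
grip_width: 0.0003
finger_force: 0.0
clock: 3.2
position: [0.413, 0.0141, 0.1419]
tool_rot: [-3.141, -0.004, -3.024]
force: [1.1, -0.3, 0.8]
grip_width: 0.0002
finger_force: 0.0
[-0.24730619  0.49784547  0.08826451  2.2638693  -0.11148532  0.38767364
  1.62261257] [-3.14135109 -0.00397569 -3.02350785] [0.41300499 0.01407094 0.14192136]
top []
side [([0.4166, 0.0037, 0.0422], 0.64)]
```

View pics/a.png

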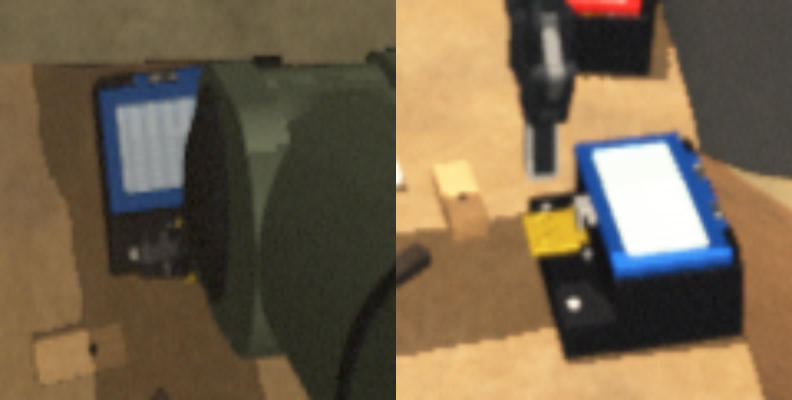

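The side view shows the shut fingertips above the tab, with the hook and lid behind it. In the top view the arm hides the tab. I'll descend in small steps.

```bash
python3 -m jog '[[[0,-5,10,0,0,0,0],[0,0,10,0,0,0,0],[0,0,4,0,0,0,0],[0,0,0,0,0,0,0]]]';python3 -m jog '[[[0,0,2,0,0,0,0],[0,0,2,0,0,0,0],[0,0,0,0,0,0,0]]]'
```

```text
clock: 3.8
position: [0.414, 0.0089, 0.1192]
tool_rot: [-3.142, -0.001, -3.024]
force: [-0.3, 0.0, -0.3]
grip_width: 0.0004
finger_force: 0.0
clock: 4.1
position: [0.4143, 0.0091, 0.1158]
tool_rot: [-3.142, -0.0, -3.023]
force: [0.2, 0.2, 0.7]
grip_width: -0.0001
finger_force: 0.0
```

```bash
python3 -m jog '[[[0,0,2,0,0,0,0],[0,0,2,0,0,0,0],[0,0,0,0,0,0,0]]]';python3 -m jog '[[[0,0,1,0,0,0,0],[0,0,1,0,0,0,0],[0,0,0,0,0,0,0]]]';python3 - <<'E'
from workcell import bot
from h import *
f=bot.grab_frame('side')
for q in('drill_lid_edge','drill_tab'):print([(r['xyz'],r['conf']) for r in bot.spot_point(q,f)[:1]])
E
```

```text
clock: 4.4
position: [0.4144, 0.0091, 0.1118]
tool_rot: [-3.142, -0.0, -3.023]
force: [-0.2, -0.0, 1.8]
grip_width: -0.0
finger_force: 0.8
clock: 4.7
position: [0.4143, 0.0091, 0.1098]
tool_rot: [-3.142, -0.0, -3.023]
force: [-1.1, 1.2, 2.9]
grip_width: -0.0002
finger_force: 1.4
[([0.4443, 0.0145, 0.0492], 0.9)]
[([0.4146, 0.0084, 0.0368], 0.61)]
```

```bash
python3 -m jog '[[[0,0,1,0,0,0,0],[0,0,0,0,0,0,0]]]';python3 -m jog '[[[0,0,1,0,0,0,0],[0,0,0,0,0,0,0],[0,0,0,0,0,0,0]]]';python3 - <<'E'
from workcell import bot
from h import *
f=bot.grab_frame('side')
for q in('drill_lid_edge','drill_tab'):print([(r['xyz'],r['conf']) for r in bot.spot_point(q,f)[:1]])
E
```

```text
clock: 5.05
position: [0.4144, 0.009, 0.1089]
tool_rot: [-3.142, 0.0, -3.023]
force: [-0.8, 0.2, 2.9]
grip_width: 0.0001
finger_force: 1.3
clock: 5.35
position: [0.4144, 0.009, 0.1079]
tool_rot: [-3.142, 0.0, -3.023]
force: [1.1, 0.5, 4.9]
grip_width: 0.0002
finger_force: 1.9
[([0.4516, 0.0159, 0.0809], 0.7)]
[([0.413, 0.008, 0.0338], 0.43)]
```

Lid released and rising (edge now z≈0.081). Let it settle, then raise the fingers straight up.

```bash
python3 -m jog '[[[0,0,0,0,0,0,0],[0,0,0,0,0,0,0],[0,0,0,0,0,0,0],[0,0,0,0,0,0,0],[0,0,0,0,0,0,0]]]';python3 -m jog '[[[0,0,-10,0,0,0,0],[0,0,-20,0,0,0,0],[0,0,-20,0,0,0,0],[0,0,-10,0,0,0,0],[0,0,0,0,0,0,0]]]';python3 - <<'E'
from workcell import bot
from h import *
f=bot.grab_frame('side')
for q in('drill_lid_edge','drill_hinge','drill_tab','drill_case'):print(q,[(r['xyz'],r['conf']) for r in bot.spot_point(q,f)[:1]])
u,v=proj(f,np.array([.45,.015,.08])).astype(int)
cv2.imwrite('pics/b.png',cv2.resize(f['img'][v-60:v+60,u-70:u+70,::-1],None,fx=4,fy=4))
E
```

```text
clock: 6.0
position: [0.4144, 0.009, 0.1079]
tool_rot: [-3.142, 0.0, -3.023]
force: [0.4, -0.3, 4.2]
grip_width: -0.0001
finger_force: 1.9
clock: 6.5
position: [0.4146, 0.0091, 0.169]
tool_rot: [3.141, 0.002, -3.023]
force: [-0.5, 0.6, 0.0]
grip_width: 0.0001
finger_force: 0.0
drill_lid_edge [([0.4785, 0.0209, 0.1072], 0.83)]
drill_hinge [([0.5317, 0.0171, 0.0501], 0.73)]
drill_tab [([0.4159, 0.0058, 0.0402], 0.67)]
drill_case [([0.4734, 0.0154, -0.0016], 0.73)]
```

View pics/b.png

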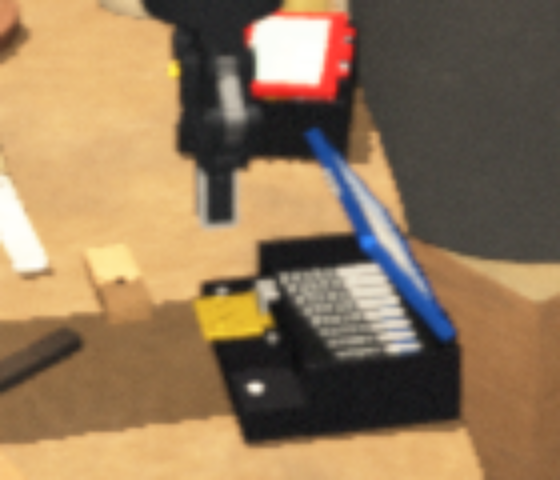

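The lid stands popped up; its edge is at about (315,135) in the crop, with the fingertips in front at (218,220). The tab is back up. Next I push along case +x.

```bash
python3 -m jog '[[[-10,0,0,0,0,0,0],[-15,0,0,0,0,0,0],[-10,0,0,0,0,0,0],[-5,0,0,0,0,0,0],[-5,0,0,0,0,0,0]]]';python3 -m jog '[[[-5,0,0,0,0,0,0],[-5,0,0,0,0,0,0],[-5,0,0,0,0,0,0],[-5,0,0,0,0,0,0],[0,0,0,0,0,0,0]]]'
```

```text
clock: 7.25
position: [0.4592, 0.0143, 0.1676]
tool_rot: [-3.141, -0.001, -3.023]
force: [-0.6, 0.1, -0.4]
grip_width: 0.0
finger_force: 0.0
clock: 7.75
position: [0.4795, 0.0168, 0.1679]
tool_rot: [-3.142, 0.001, -3.023]
force: [0.2, 0.4, -0.5]
grip_width: -0.0003
finger_force: 0.1
```

```bash
python3 -m jog '[[[-5,0,0,0,0,0,0],[-5,0,0,0,0,0,0],[-5,0,0,0,0,0,0],[-5,0,0,0,0,0,0],[0,0,0,0,0,0,0]]]';python3 - <<'E'
from workcell import bot
from h import *
f=bot.grab_frame('side')
for q in('drill_lid_edge','drill_hinge','drill_case'):print(q,[(r['xyz'],r['conf']) for r in bot.spot_point(q,f)[:1]])
u,v=proj(f,np.array([.45,.015,.08])).astype(int)
cv2.imwrite('pics/c.png',cv2.resize(f['img'][v-60:v+60,u-70:u+70,::-1],None,fx=4,fy=4))
E
```

```text
clock: 8.25
position: [0.4994, 0.0192, 0.1679]
tool_rot: [-3.142, 0.001, -3.023]
force: [-0.5, -0.6, -0.3]
grip_width: -0.0002
finger_force: 0.0
drill_lid_edge [([0.5112, 0.0215, 0.1269], 0.86)]
drill_hinge [([0.5305, 0.0188, 0.051], 0.81)]
drill_case [([0.4731, 0.0161, -0.0004], 0.67)]
```

View pics/c.png

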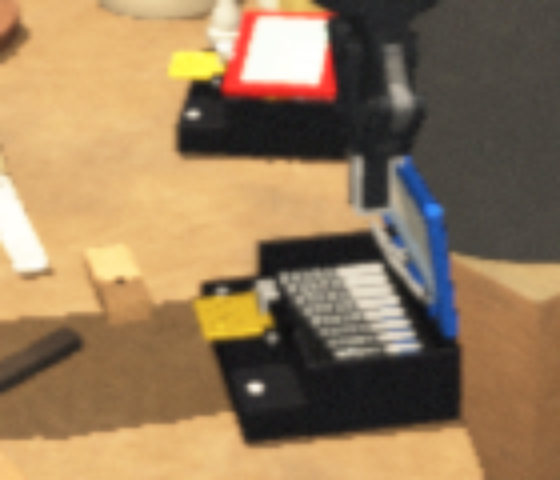

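The fingers at (375,185) are swinging the lid, now at about 1.35 rad, and the case hasn't moved. Continuing.

```bash
python3 -m jog '[[[-5,0,0,0,0,0,0],[-5,0,0,0,0,0,0],[-5,0,0,0,0,0,0],[-4,0,0,0,0,0,0],[-3,0,0,0,0,0,0]]]';python3 - <<'E'
from workcell import bot
from h import *
f=bot.grab_frame('side')
for q in('drill_lid_edge','drill_hinge','drill_case'):print(q,[(r['xyz'],r['conf']) for r in bot.spot_point(q,f)[:1]])
E
python3 -m jog '[[[-3,0,0,0,0,0,0],[0,0,0,0,0,0,0],[0,0,0,0,0,0,0]]]';python3 - <<'E'
from workcell import bot
from h import *
f=bot.grab_frame('side')
for q in('drill_lid_edge','drill_hinge','drill_case'):print(q,[(r['xyz'],r['conf']) for r in bot.spot_point(q,f)[:1]])
E
```

```text
clock: 8.95
position: [0.521, 0.0217, 0.1679]
tool_rot: [-3.142, 0.0, -3.023]
force: [-0.1, -0.4, -0.7]
grip_width: -0.0
finger_force: 0.0
drill_lid_edge [([0.5327, 0.0242, 0.1259], 0.69)]
drill_hinge [([0.5266, 0.0187, 0.0515], 0.7)]
drill_case [([0.4742, 0.02, -0.0011], 0.72)]
clock: 9.45
position: [0.5235, 0.022, 0.1679]
tool_rot: [-3.142, -0.0, -3.023]
force: [0.1, 0.3, 0.3]
grip_width: -0.0002
finger_force: 0.0
drill_lid_edge [([0.5462, 0.0283, 0.1238], 0.86)]
drill_hinge [([0.5244, 0.0203, 0.0488], 0.85)]
drill_case [([0.473, 0.0173, -0.0028], 0.94)]
```

```bash
for i in 1 2 3; do python3 -m jog '[[[0,0,0,0,0,0,0],[0,0,0,0,0,0,0],[0,0,0,0,0,0,0],[0,0,0,0,0,0,0],[0,0,0,0,0,0,0]]]' >/dev/null; done
python3 -m jog '[[[10,0,-5,0,0,0,0],[20,0,-20,0,0,0,0],[30,0,-30,0,0,0,0],[30,0,-30,0,0,0,0],[0,0,0,0,0,0,0]]]';python3 - <<'E'
from workcell import bot
from h import *
f=bot.grab_frame('side')
for q in('drill_lid_edge','drill_hinge','drill_case','router_case','drilled_block','wood_glue','glue_nozzle'):print(q,[(r['xyz'],r['conf']) for r in bot.spot_point(q,f)[:1]])
u,v=proj(f,np.array([.45,.015,.08])).astype(int)
cv2.imwrite('pics/d.png',cv2.resize(f['img'][v-80:v+60,u-90:u+80,::-1],None,fx=4,fy=4))
E
```

```text
clock: 11.65
position: [0.4317, 0.0107, 0.256]
tool_rot: [3.141, 0.003, -3.024]
force: [0.1, 1.4, -0.2]
grip_width: 0.0
finger_force: 0.0
drill_lid_edge [([0.4502, 0.4898, 0.0005], 0.56)]
drill_hinge []
drill_case [([0.4737, 0.0186, -0.0026], 0.68)]
router_case [([0.4676, 0.3488, 0.0001], 0.57)]
drilled_block [([0.3539, 0.0982, 0.0018], 0.64)]
wood_glue [([0.5016, 0.5042, 0.0018], 0.66)]
glue_nozzle [([0.5558, 0.0262, 0.1232], 0.19)]
```

View pics/d.png

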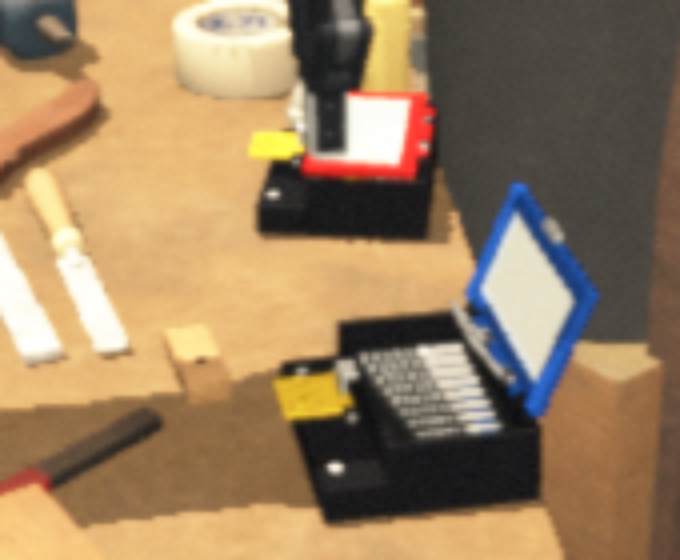

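The lid leans back past upright at about 1.93 rad, on its stop, and the fingers are clear. The red case is still shut and nothing else has moved.

```bash
python3 -c "
from workcell import bot
print(bot.job_done())"
```

```text
the job is handed in; nothing more can be done
None
```

The drill case is open, with its lid resting by itself at about 1.93 rad, near its 1.95 stop. The red router case is still shut, nothing else on the table appears to have moved, and I handed the job in at about 11.7 s on the robot's clock, with no verdict returned.

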